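# Pop up a collar-stay card and hold the spring clamp open around its edge

### The arm

A 6-joint arm with a two-finger parallel gripper is mounted at the origin on the work surface. World frame = base frame: x ahead of the robot, y to its left, z up, the work surface at z = 0. Lengths are in m, angles in rad, forces in N, time in s.
With the tool pointing down it reaches from about 0.25 to 0.775 m from the base axis. Payload 4 kg.
Tool frame: the origin (TCP) lies midway between the tips of the shut fingers; the grasp point (between the pads) lies r.grasp_offset behind it (r.grasp_offset is the distance from the TCP to the grasp point, in m); z points along the fingers, y is the line along which they close (so a half turn about z gives the same grasp; the last joint's range is limited). The gripper opens to 94 mm and grips with 3 to 60 N. Pads are 16 mm wide; open, the fingers measure 119 mm over their backs; the gripper's body (75 mm by 177 mm) begins 78 mm behind the grasp point.
Start: joints at [-1.325, 0.087, 1.371, -0, 1.684, -0.103], TCP at [0.188, -0.517, 0.206] pointing down, gripper open.
Joint ranges: [-3.1, 3.1], [-0.76, 2.03], [0.27, 2.55], [-1.08, 4.22], [0.17, 2.65], [-2.57, 2.57]. Speed limits (rad/s): [2.79, 2.79, 3.14, 3.14, 3.14, 3.14].

### API

Orientations are given as a unit quaternion [w, x, y, z].
In Python, from workcell import observe, camera, r gives the robot as it stands.
- The arm moves only by the tool move_arm, never from a script. Its argument "series" is a list of rows, each an object of numbers: "x", "y", "z": the shift along the tool's x, y, z in mm; "wx", "wy", "wz": the turn, a rotation vector about the tool's x, y, z in rad; "fingers": the gripper's target within -1 to 1 (fully open at 1, half-way at 0, shut at -1). A call has 1 to 12 rows; each row shifts and turns the commanded pose from where the row before left it, along the tool's axes as they then stand; what a row does not reach is not made up. A row lasts 1/8 s, in which the tool goes at most 62.5 mm and 10.7 degrees, less where a joint would pass 70% of its speed; a pose out of reach is approached as far as the arm can. A call with a gripper value outside its range is refused whole. The fingers move at their own pace and stop on an object; "grip_force" is the grip in N (left out, the last holds). Time passes only in rows, so rows that do not move let the fingers close. It gives the time, the measured TCP pose, the force, the opening and the grip force at its end, in the units of the state.
- observe(): the state, without advancing time (a new reading comes with each control period).
- camera(name): name is "side" or "top" or "wrist"; returns a dict with "pixels" (384x512x3 uint8, red, green, blue), "range_z" (384x512 float32, m along the optical axis (not along the pixel's ray), 0 where there is no reading), "vfov" (degrees; the focal length in pixels is half the picture's height over the tangent of half this angle, whatever the lens; pixels are square), "cx", "cy" (the principal point, pixels), "R" (3x3) and "t" (3): a world point X has camera coordinates R X + t. Camera axes: x right, y down, z forward; pixel columns grow to the right and rows downward; lengths in m; the calibration is good to about 2 mm. A picture is of the moment at which its call begins.
- r.close_job(): hands the job in; it is judged then, once.
The state is a dict: "time_s": time; "joints": joint angles; "qd": joint speeds; "joint_efforts": joint torques, N m; "position": TCP position; "tcp_rot": TCP orientation; "contact_force": force on the tool from outside, world axes, zero at the start; "wrist_torque": the same for the moment, N m; "opening": opening from 0.0 (shut) to 1.0 (fully open); "grasp_force": force on a finger pad.
Only numpy, scipy, OpenCV 4.12 (cv2) and the standard library are available. Lean on these libraries where they do the work, as an engineer would, in place of code of your own. Each camera call takes 0.05 s, during which the arm holds its last target. There are 200 camera calls.

### The job

Pop up the next card of collar stays: push the red bar of the clear dispenser's lever all the way down, then ease it slowly back up to rest with the hand still on it, so that it does not snap back. Then pick up the blue spring clamp by its handles, squeeze it wide open and bring the gaping jaws around the bare upright edge of the raised card, the edge on the side away from the lever, without knocking or biting the card. Finish there still holding the clamp squeezed open in the air, a jaw either side of the card and neither pinching it, ready for a tag to be slipped in; leave the other things on the shelf where they are.

Things in the scene. Friction and masses are not known exactly. Their poses are not given: they have to be found in the camera images.
- dispenser: Clear acrylic push dispenser on a black foot (44 x 76 mm), fixed; origin under its centre. Magazine x -16 to +19, y -32 to +32 mm, open rim 102 mm up. White cards stand in it, faces to +-x; the front one (mid-plane x = -9 mm) is the one that pops up. Lever on its -y side, card edge to clip on its +y side.
- lever (a joint): Angle q of the see-saw lever: 0 at rest (bar up), 0.77 at its stop (bar down). Pin along dispenser x at dispenser (-9, -33, 40) mm. Bar axis at dispenser y = -33 - 75 cos(0.63 - q), z = 40 + 75 sin(0.63 - q) mm: 84 down to 30 mm up. Lifts the front card. Spring: 4 N at the bar at rest, 8 N at the stop; let go, it snaps back. Slow return: under 2.5 rad/s (190 mm/s at the bar).
- lever_bar (a point): Centre of the lever's red round cross bar, 14 mm thick, 36 mm long along the dispenser's x; press it down from above or pinch it. Moves with the lever. At rest it stands 62 mm out from the magazine's side; keep the hand clear of the card that rises to 150 mm.
- stay_card (a joint): Lift (m) of the front card: 0 to 0.004 down at the start, about 0.040 with the lever at its stop. When the lever goes back the card stays up by friction (about 1.5 N).
- card_edge (a point): Point on the front card's +y upright edge, 24 mm below its top, on its mid-plane; moves with it. Axes as the dispenser's (y outward from the edge). Card: stiff white plastic with four blue snap-out stays, 54 mm wide (y 0 to -54 from here), 86 high, 2 thick (stays 2.8). Point about 86 mm up when down; raised, 126 mm up with 24 mm of bare edge above and below it.
- clamp: Half (left handle, left jaw) of a blue plastic spring clamp, 70 g, 100 mm long, 24 mm thick, lying flat. Origin on the upright hinge axis at the underside; shut, x runs along its middle line from hinge to jaws (orange pads 28 to 38 mm ahead). Handles reach back to x = -62 mm, 6 mm thick, splayed 0.28 rad each: shut, 43 mm wide overall 44 mm behind the hinge, 53 mm at the ends.
- clamp_jaw (a joint): Clamp opening (rad) between its halves, each turning half of it: 0 shut, 0.56 full open. Squeezing the handles opens the jaws, like a clothes peg; 44 mm behind the hinge it takes 8 N to start, 14 N full open (handles parallel, 18 mm wide overall). Pads 18 mm apart at 0.56, 13 mm at 0.4 (about 24 mm over the handles there), 10 mm at 0.30. Wide open means over 0.30.
- clamp_tip_left (a point): Middle of the left jaw pad's gripping face, 33 mm ahead of the hinge, 12 mm above the clamp's underside. Pad 10 mm long, 22 mm high; jaw arms reach 13 mm to each side of the middle line when shut.
- clamp_tip_right (a point): Middle of the right jaw pad's gripping face, likewise; shut, both coincide.
- valet_box: Walnut valet box, 130 by 220 by 78 mm, closed; origin at the centre of its underside. Leave alone.
- jewelry_cube: Brass-edged glass jewelry cube, 77 mm, 72 mm high; origin at the centre of its underside. Leave alone.
- cufflink_a: Steel cufflink standing on its 16 mm round face, 20 mm high; origin at its underside. Leave alone.
- cufflink_b: The other cufflink of the pair, the same. Leave alone.
- cologne: Amber cologne bottle, 50 by 35 mm, 116 mm high with its black cap; origin at the centre of its underside. Leave alone.
- clothes_brush: Wooden clothes brush lying along its x, 245 mm long, 42 mm wide, 30 mm high; bristle end to +x, origin near its middle. Leave alone.
There are look-alikes about, which are no part of the job. Of the things that look like the dispenser, the middle-sized one is meant. Several things have the shape of the clamp; the one meant has the colours described above.

How it is judged:
On the way, in this order (a step that is already met when the one before it is completed fails the run):
1. the lever is pushed all the way down and the card is up (value of joint lever above 0.69 rad and value of joint stay_card above 0.033 m), for 0.05 s.
2. the lever is eased back up to rest and the card stays up (value of joint lever below 0.06 rad and value of joint stay_card above 0.033 m), for 0.2 s.
3. the clamp is lifted off the shelf, squeezed open by its handles (value of joint clamp_jaw above 0.3 rad and contact force between the fingers and clamp above 3 N and height (world z) of clamp above 0.04 m), for 0.2 s.
At the end, for the whole second after the job is handed in: Clamp gripped (over 3 N) in the air, over 80 mm up, still, open over 0.30 rad; pad middles on opposite sides of the card, each over 3 mm from its mid-plane, 2 to 24 mm in from the edge, within 22 mm in height of card_edge; under 1 N on card or dispenser; lever under 0.06 rad; card up over 33 mm (all of step 2 and ((x of clamp_tip_left in the frame of card_edge above 0.003 m and x of clamp_tip_right in the frame of card_edge below -0.003 m) or (x of clamp_tip_left in the frame of card_edge below -0.003 m and x of clamp_tip_right in the frame of card_edge above 0.003 m)) and y of clamp_tip_left in the frame of card_edge between -0.024 and -0.002 m and z of clamp_tip_left in the frame of card_edge between -0.022 and 0.022 m and y of clamp_tip_right in the frame of card_edge between -0.024 and -0.002 m and z of clamp_tip_right in the frame of card_edge between -0.022 and 0.022 m and value of joint clamp_jaw above 0.3 rad and contact force between the fingers and clamp above 3 N and contact force between clamp and dispenser below 1 N and linear speed of clamp below 0.02 m/s and height (world z) of clamp above 0.08 m); the arm keeps its last pose, push and grip.
It fails at once if the lever snaps back (faster than 2.5 rad/s) (velocity of joint lever below -2.5 rad/s).
It fails at once if the clamp bites or knocks the card or the dispenser (over 8 N) (contact force between clamp and dispenser above 8 N).
It fails at once if a bystander is moved by more than 20 mm (distance of any of valet_box, jewelry_cube, cufflink_a, cufflink_b, cologne, clothes_brush from where it was at the start of the episode above 0.02 m).
It also fails if it takes over 56 s, if anything falls off the work surface, if the arm or the gripper's body presses on something with over 40 N, if the wrist force passes 120 N, or if a joint passes its speed limit or range.

## Working session

There is one attempt and no reset: what is moved stays moved. The work goes in short steps, Python scripts to look and compute and a tool call to move; the robot and the scene stay as the last step left them, time stands still between calls to the robot, and variables do not carry over. Pictures are saved under pics/ and viewed, at most 10 in all, crops included, and the job is handed in when it is done.

Besides the shell and the picture viewer there is one more tool, called by a JSON object that holds its "api" and its "payload", one argument or row to a line. move_arm: Moves the arm, as the interface text tells. Its arguments: {"type":"object","properties":{"series":{"type":"array"},"grip_force":{"type":"number"}},"required":["series"]}

```bash
ls; mkdir -p pics; cat > h.py <<'E'
import numpy as np, cv2, pickle
from workcell import observe, camera, r
from scipy.spatial.transform import Rotation as Ro
def snap(n, f=None):
    c=camera(n)
    if f: pickle.dump(c,open(f,'wb'))
    return c
def load(f): return pickle.load(open(f,'rb'))
def foc(c): return c['pixels'].shape[0]/2/np.tan(np.radians(c['vfov'])/2)
def cloud(c):
    f=foc(c); v,u=np.mgrid[:384,:512]; z=c['range_z']
    P=np.stack([(u-c['cx'])*z/f,(v-c['cy'])*z/f,z],-1)
    return (P-c['t'])@c['R']
def proj(c,X):
    p=c['R']@np.asarray(X)+c['t']; f=foc(c); return p[0]/p[2]*f+c['cx'],p[1]/p[2]*f+c['cy']
def ray(c,u,v,zp):
    f=foc(c); d=c['R'].T@np.array([(u-c['cx'])/f,(v-c['cy'])/f,1]); o=-c['R'].T@c['t']
    return o+d*(zp-o[2])/d[2]
def save(c,n,box=None,s=1):
    im=c['pixels'][:,:,::-1]
    if box: im=im[box[1]:box[3],box[0]:box[2]]
    cv2.imwrite('pics/'+n,cv2.resize(im,None,fx=s,fy=s,interpolation=cv2.INTER_CUBIC))
def toolR():
    q=observe()['tcp_rot']; return Ro.from_quat([q[1],q[2],q[3],q[0]]).as_matrix()
E
python3 - <<'E'
from h import *
t=snap('top','t.pkl'); s=snap('side','s.pkl')
im=np.vstack([t['pixels'],s['pixels']])[:,:,::-1]
cv2.imwrite('pics/a.png',cv2.resize(np.hstack([t['pixels'],s['pixels']])[:,:,::-1],(800,300)))
save(t,'top.png',s=1.5);save(s,'side.png',s=1.5)
print(observe(), r.grasp_offset)
for c in(t,s): print(c['R'],c['t'],c['vfov'],c['cx'],c['cy'])
E
```

```text
pics
{'time_s': 0.1, 'joints': array([-1.32507099e+00,  8.78769574e-02,  1.37207139e+00,  2.78045114e-06,
        1.68358411e+00, -1.03117033e-01]), 'qd': array([ 0.00138567, -0.00167693, -0.00392221, -0.00032331, -0.00066684,
       -0.00038195]), 'joint_efforts': array([ 1.80893410e-03, -3.41250730e+01, -3.03301728e+01,  7.19292602e-02,
        3.04437010e-02, -9.37657478e-05]), 'position': array([ 0.18786612, -0.51641   ,  0.20443957]), 'tcp_rot': array([-9.67537681e-04,  9.84826660e-01,  1.73538206e-01, -6.77215498e-05]), 'contact_force': array([ 0.09848015, -0.60283141, -0.29780435]), 'wrist_torque': array([-0.00423922, -0.00460389,  0.07949126]), 'grasp_force': 0.0, 'opening': 1.0008866589654994} 0.0188
[[-0.01511266 -0.99988528 -0.00102099]
 [-0.98906457  0.01509892 -0.14670823]
 [ 0.14670681 -0.00120732 -0.98917928]] [0.11266559 0.60684098 1.03100038] 50.471963717852695 262.6610360357224 186.90282861769376
[[ 0.98631173 -0.16480742 -0.00526112]
 [-0.12158577 -0.7053527  -0.69835125]
 [ 0.11138252  0.68943171 -0.71573588]] [-0.56986022  0.21181731  0.7764244 ] 57.357905521572945 257.43020221104484 187.93744285826585
```

View pics/top.png

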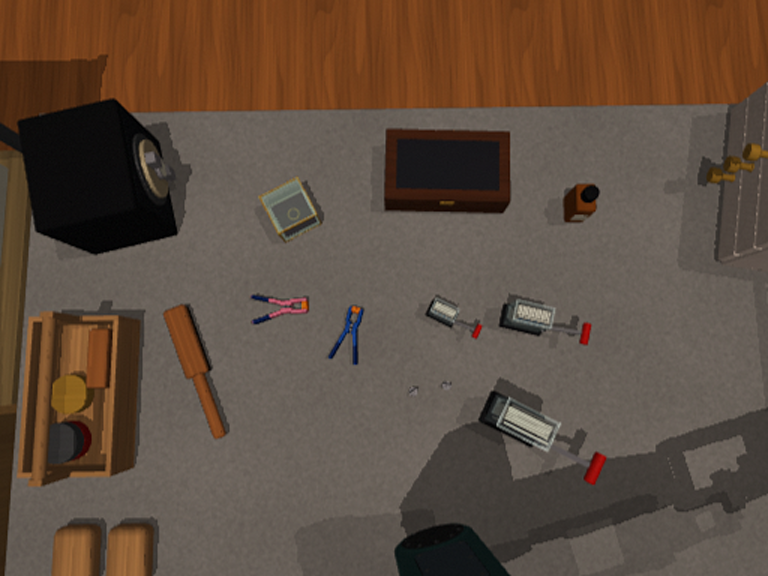

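View pics/side.png

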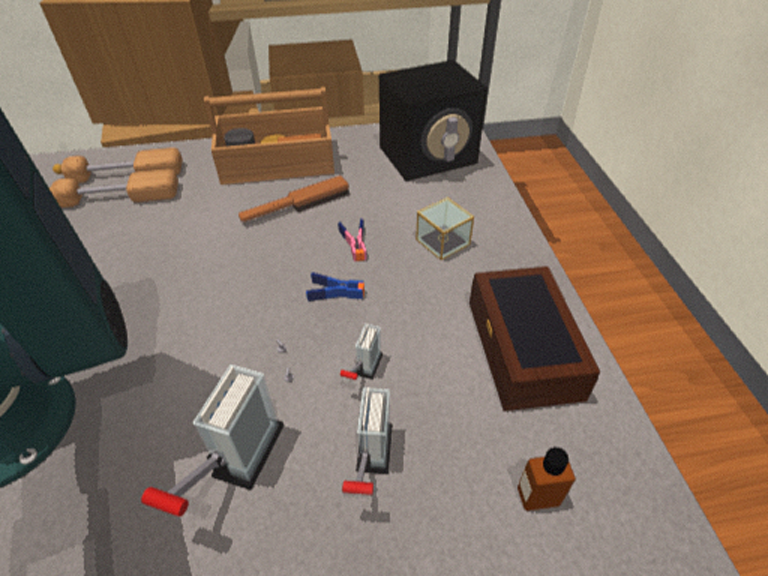

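The views are 1.5x, given here as top pixels. The dispensers are small (455,315), middle (530,315) and large (525,420); the one at (530,315) is the middle-sized. The clamps are blue/orange (350,335) and pink (285,307); the blue one is meant. I'll measure both and confirm in a crop.

```bash
python3 - <<'E'
from h import *
t=load('t.pkl');s=load('s.pkl')
a=t['pixels'][185:260,215:405,::-1]
cv2.imwrite('pics/crop.png',cv2.resize(a,None,fx=4.2,fy=4.2,interpolation=cv2.INTER_CUBIC))
for n,c in(('top',t),('side',s)):
    P=cloud(c); h=cv2.cvtColor(c['pixels'],cv2.COLOR_RGB2HSV)
    red=(((h[...,0]<6)|(h[...,0]>174))&(h[...,1]>200)&(h[...,2]>80)).astype(np.uint8)
    blue=((abs(h[...,0].astype(int)-112)<14)&(h[...,1]>120)).astype(np.uint8)
    org=((abs(h[...,0].astype(int)-13)<7)&(h[...,1]>190)&(h[...,2]>150)).astype(np.uint8)
    for nm,m in(('red',red),('blue',blue),('org',org)):
        k,l,st,ce=cv2.connectedComponentsWithStats(m)
        for i in range(1,k):
            if st[i,4]>12:
                Q=P[l==i]; Q=Q[c['range_z'][l==i]>0]
                if not len(Q): continue
                q=Q-Q.mean(0); w,V=np.linalg.eigh(np.cov(q[:,:2].T)); 
                print(n,nm,st[i],ce[i].round(1),Q.mean(0).round(4),'zmax',np.percentile(Q[:,2],95).round(4),'ax',V[:,1].round(3),'ext',np.ptp(q[:,:2]@V,axis=0).round(4))
# dark feet & rims heights
P=cloud(t); z=P[...,2]
for nm,b in(('mid',(330,190,378,226)),('small',(280,192,312,222)),('big',(318,255,376,305))):
    Q=P[b[1]:b[3],b[0]:b[2]].reshape(-1,3); Z=Q[:,2]
    print(nm,np.percentile(Z,[50,90,98,100]).round(3))
    g=Q[Z>0.03]; print(len(g), g.min(0).round(3),g.max(0).round(3), cv2.minAreaRect((g[:,:2]*1000).astype(np.float32)))
E
```

```text
top red [315 217   6   8  29] [317.6 220.5] [ 0.5165 -0.0359  0.0632] zmax 0.066 ax [-0.858  0.513] ext [0.009  0.0221]
top red [387 216   7  13  65] [390. 222.] [ 0.5084 -0.2131  0.0897] zmax 0.0925 ax [-0.961  0.277] ext [0.0128 0.0325]
top red [390 302  14  21 150] [396.3 312.1] [ 0.2956 -0.2055  0.1206] zmax 0.1255 ax [-0.907  0.421] ext [0.0611 0.048 ]
top blue [168 197  11   4  26] [173.  198.5] [0.584  0.3447 0.0225] zmax 0.0272 ax [0.208 0.978] ext [0.0047 0.0277]
top blue [219 204  15  35  94] [227.9 222.2] [0.5183 0.1974 0.0225] zmax 0.0273 ax [-0.914  0.407] ext [0.015 0.097]
top blue [234 206   8  37  99] [237.  223.2] [0.5152 0.1732 0.022 ] zmax 0.028 ax [-0.994  0.107] ext [0.0162 0.096 ]
top blue [169 210  11   6  30] [173.7 212.6] [0.5461 0.3426 0.0206] zmax 0.0277 ax [-0.353  0.936] ext [0.0053 0.0284]
top org [201 201   4   5  17] [202.2 203.2] [0.5701 0.2659 0.0234] zmax 0.0262 ax [-0.968 -0.251] ext [0.0081 0.0125]
top org [235 204   5   5  17] [236.8 205.8] [0.5616 0.1735 0.0229] zmax 0.0254 ax [0.403 0.915] ext [0.0091 0.0121]
side red [227 247  11   6  29] [232
[... 423 characters left out ...]
 0.297] ext [0.0475 0.0944]
side org [238 166   5   7  24] [239.6 169.2] [0.5697 0.2616 0.0171] zmax 0.0243 ax [-0.97  -0.242] ext [0.011  0.0121]
mid [0.002 0.101 0.106 1.109]
553 [ 0.451 -0.188  0.03 ] [0.567 0.105 1.109] ((516.78271484375, -34.03594970703125), (71.63069152832031, 298.9832458496094), 12.006662368774414)
small [1.000e-03 7.000e-02 7.500e-02 1.109e+00]
227 [ 0.451 -0.021  0.03 ] [0.575 0.105 1.109] ((518.5704345703125, 59.198699951171875), (71.29141998291016, 147.1833038330078), 30.315505981445312)
big [0.002 0.137 0.142 1.109]
967 [ 0.315 -0.166  0.031] [0.451 0.105 1.109] ((400.37030029296875, -39.80183410644531), (302.34368896484375, 48.82929229736328), 61.87248992919922)
```

View pics/crop.png

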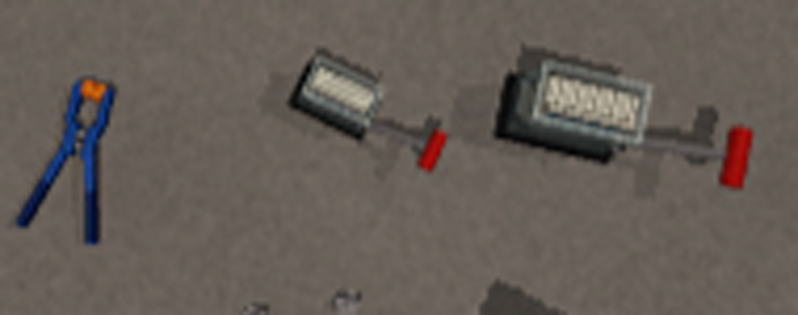

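Middle one confirmed: its bar top is at 91 mm as specified, against 66 and 125 mm for the others. The clamp at crop (92,90) to (57,232) is blue with orange pads. Next, the exact poses.

```bash
python3 - <<'E'
from h import *
t=load('t.pkl');s=load('s.pkl')
for c in (t,s):
    P=cloud(c).reshape(-1,3); 
    h=cv2.cvtColor(c['pixels'],cv2.COLOR_RGB2HSV).reshape(-1,3)
    b=(P[:,0]>.46)&(P[:,0]<.6)&(P[:,1]>-.175)&(P[:,1]<-.06)
    rim=P[b&(P[:,2]>.093)&(P[:,2]<.115)]
    print('rim',len(rim),rim.mean(0).round(4),cv2.minAreaRect((rim[:,:2]*1000).astype(np.float32)))
    card=b&(P[:,2]>.098)&(P[:,2]<.115)&(h[:,2]>170)
    if card.sum()>5: print('card',card.sum(),P[card].mean(0).round(4),cv2.minAreaRect((P[card][:,:2]*1000).astype(np.float32)))
    ft=b&(P[:,2]<.02)&(h[:,2]<45)
    if ft.sum()>5: print('foot',ft.sum(),P[ft].mean(0).round(4),cv2.minAreaRect((P[ft][:,:2]*1000).astype(np.float32)))
# clamp top face hinge: axis from handle ends and pads (top cam), points at z=.024
f=lambda u,v:ray(t,215+u/4.2-.5,185+v/4.2-.5,.024)
E1,E2,pad=f(22,225),f(92,240),f(92,90)
print('ends',E1.round(4),E2.round(4),'pad',pad.round(4))
m=(E1+E2)/2; d=pad-m; print('yaw',np.degrees(np.arctan2(d[1],d[0])),np.linalg.norm(d),'endsgap',np.linalg.norm(E1-E2))
# rim corners in crop
for u,v in((537,62),(652,84),(642,143),(528,121)): print('rimcorner',f and ray(t,215+u/4.2-.5,185+v/4.2-.5,.102).round(4))
E
```

```text
rim 346 [ 0.5425 -0.126   0.1005] ((542.5153198242188, -125.59344482421875), (65.72261047363281, 35.91024398803711), 76.20356750488281)
card 40 [ 0.5432 -0.1264  0.1008] ((542.4722900390625, -126.44974517822266), (50.11277770996094, 14.208827018737793), 70.25167846679688)
foot 121 [ 0.5326 -0.1115  0.0083] ((528.016357421875, -115.49524688720703), (81.24366760253906, 36.976661682128906), 50.457096099853516)
rim 528 [ 0.5404 -0.1289  0.1013] ((540.8358154296875, -126.40213012695312), (66.98675537109375, 35.57357406616211), 75.61156463623047)
card 320 [ 0.5392 -0.1263  0.1028] ((540.6488647460938, -126.26046752929688), (66.80517578125, 35.14105987548828), 75.61156463623047)
foot 79 [ 0.5439 -0.1528  0.0087] ((539.5198364257812, -130.65084838867188), (69.57015991210938, 40.35381317138672), 75.7180404663086)
ends [0.4766 0.2189 0.024 ] [0.4665 0.1749 0.024 ] pad [0.5612 0.1744 0.024 ]
yaw -14.110796697072777 0.09244740208352456 endsgap 0.04513337097520751
rimcorner [ 0.5659 -0.0942  0.102 ]
rimcorner [ 0.5518 -0.1616  0.102 ]
rimcorner [ 0.517  -0.1539  0.102 ]
rimcorner [ 0.531  -0.0874  0.102 ]
```

```bash
cat >> h.py <<'E'
def plan(target,yaw,n,nt=None,**k):
    """rows in tool axes to world target (m), tool-x yaw (deg), tool down"""
    o=observe(); R=toolR(); p=np.array(o['position']); y0=np.arctan2(R[1,0],R[0,0])
    print('pos',p.round(4),'yaw',np.degrees(y0).round(2),'tilt',R[:,2].round(4))
    dy=(np.radians(yaw)-y0+np.pi)%(2*np.pi)-np.pi
    nt=nt or n; d=(np.array(target)-p)*1000/n; y=y0
    for i in range(n):
        Z=np.array([[np.cos(y),np.sin(y),0],[np.sin(y),-np.cos(y),0],[0,0,-1]])
        a=Z.T@d; w=-dy/nt if i<nt else 0; y-=w
        print('{"x":%.1f,"y":%.1f,"z":%.1f,"wz":%.3f}'%(*a,w))
E
python3 -c "
from h import *
plan((.508,-.215,.13),76,10,8)"
```

```text
pos [ 0.1879 -0.5164  0.2044] yaw 19.99 tilt [-5.0e-04  1.9e-03 -1.0e+00]
{"x":40.4,"y":-17.4,"z":7.4,"wz":-0.122}
{"x":42.2,"y":-12.3,"z":7.4,"wz":-0.122}
{"x":43.4,"y":-7.1,"z":7.4,"wz":-0.122}
{"x":43.9,"y":-1.8,"z":7.4,"wz":-0.122}
{"x":43.8,"y":3.6,"z":7.4,"wz":-0.122}
{"x":43.1,"y":8.9,"z":7.4,"wz":-0.122}
{"x":41.6,"y":14.1,"z":7.4,"wz":-0.122}
{"x":39.6,"y":19.1,"z":7.4,"wz":-0.122}
{"x":37.0,"y":23.8,"z":7.4,"wz":0.000}
{"x":37.0,"y":23.8,"z":7.4,"wz":0.000}
```

{"api": "move_arm", "payload": {
  "series": [
    {"x":40.4,"y":-17.4,"z":7.4,"wz":-0.122,"fingers":-1},
    {"x":42.2,"y":-12.3,"z":7.4,"wz":-0.122,"fingers":-1},
    {"x":43.4,"y":-7.1,"z":7.4,"wz":-0.122,"fingers":-1},
    {"x":43.9,"y":-1.8,"z":7.4,"wz":-0.122,"fingers":-1},
    {"x":43.8,"y":3.6,"z":7.4,"wz":-0.122,"fingers":-1},
    {"x":43.1,"y":8.9,"z":7.4,"wz":-0.122,"fingers":-1},
    {"x":41.6,"y":14.1,"z":7.4,"wz":-0.122,"fingers":-1},
    {"x":39.6,"y":19.1,"z":7.4,"wz":-0.122,"fingers":-1},
    {"x":37,"y":23.8,"z":7.4,"fingers":-1},
    {"x":37,"y":23.8,"z":7.4,"fingers":-1},
    {"fingers":-1},
    {"fingers":-1}
  ]
}}

```text
invalid input
```

```bash
python3 - <<'E'
from h import *
plan((.508,-.215,.13),76,1)
s=snap('side');t=snap('top');w=snap('wrist')
cv2.imwrite('pics/b.png',cv2.resize(np.hstack([s['pixels'][150:384,120:380],w['pixels'][:234,100:500][:, :]])[:,:,::-1],None,fx=1.2,fy=1.2))
E
```

```text
pos [ 0.1879 -0.5164  0.2044] yaw 19.99 tilt [-5.0e-04  1.9e-03 -1.0e+00]
{"x":403.9,"y":-173.8,"z":74.4,"wz":-0.978}
```

View pics/b.png

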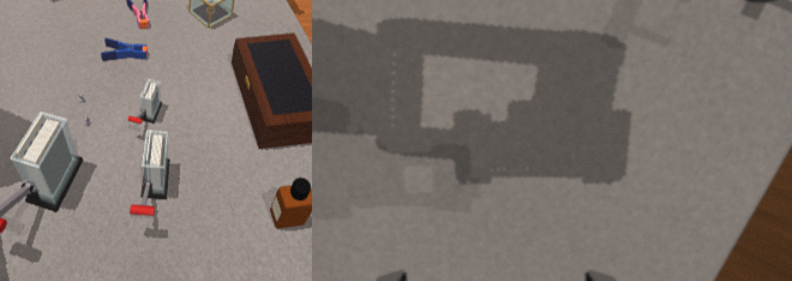

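The move was refused and the arm hasn't moved. The picture shows the arm still at its start, with the shelf shadow in the wrist view. I'll retry with every field filled in and rounder numbers.

{"api": "move_arm", "payload": {
  "series": [
    {"x":40,"y":-17,"z":7,"wx":0,"wy":0,"wz":-0.12,"fingers":-1},
    {"x":42,"y":-12,"z":7,"wx":0,"wy":0,"wz":-0.12,"fingers":-1},
    {"x":43,"y":-7,"z":7,"wx":0,"wy":0,"wz":-0.12,"fingers":-1},
    {"x":44,"y":-2,"z":7,"wx":0,"wy":0,"wz":-0.12,"fingers":-1}
  ],
  "grip_force": 20
}}

```text
time_s: 0.75
position: [0.3166, -0.3967, 0.1772]
tcp_rot: [0.0, 0.915, 0.404, 0.0]
contact_force: [0.7, 0.3, -0.1]
opening: 0.61
grasp_force: 0.0
```

{"api": "move_arm", "payload": {
  "series": [
    {"x":44,"y":4,"z":7,"wx":0,"wy":0,"wz":-0.12,"fingers":-1},
    {"x":43,"y":9,"z":7,"wx":0,"wy":0,"wz":-0.12,"fingers":-1},
    {"x":42,"y":14,"z":7,"wx":0,"wy":0,"wz":-0.12,"fingers":-1},
    {"x":40,"y":19,"z":7,"wx":0,"wy":0,"wz":-0.12,"fingers":-1},
    {"x":37,"y":24,"z":8,"wx":0,"wy":0,"wz":0,"fingers":-1},
    {"x":37,"y":24,"z":8,"wx":0,"wy":0,"wz":0,"fingers":-1},
    {"x":0,"y":0,"z":0,"wx":0,"wy":0,"wz":0,"fingers":-1},
    {"x":0,"y":0,"z":0,"wx":0,"wy":0,"wz":0,"fingers":-1}
  ],
  "grip_force": 20
}}

```text
time_s: 1.75
position: [0.511, -0.2194, 0.1334]
tcp_rot: [-0.0, 0.793, 0.609, -0.0]
contact_force: [0.5, 0.9, 0.3]
opening: 0.004
grasp_force: 0.0
```

```bash
python3 - <<'E'
from h import *
plan((.508,-.215,.095),76,1); print(observe()['opening'])
s=snap('side')
cv2.imwrite('pics/b2.png',cv2.resize(s['pixels'][130:384,120:420,::-1],None,fx=2,fy=2))
E
```

```text
pos [ 0.511  -0.2194  0.1334] yaw 75.0 tilt [-7.e-04 -5.e-04 -1.e+00]
{"x":3.5,"y":-4.1,"z":38.4,"wz":-0.017}
0.004353632578713291
```

View pics/b2.png

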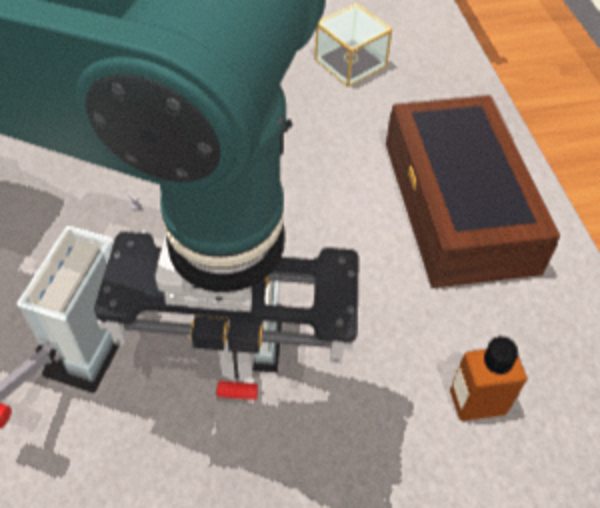

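The shut fingers are above the red bar (crop 237,390), with the gripper's long side along the bar. Its left end comes near the big dispenser's rim, so I'll check that clearance.

```bash
python3 - <<'E'
from h import *
th=np.radians(-14.); Rz=np.array([[np.cos(th),-np.sin(th)],[np.sin(th),np.cos(th)]]); o=np.array([.5403,-.1256])
for f in('t.pkl','s.pkl'):
    P=cloud(load(f)).reshape(-1,3); b=(P[:,0]>.27)&(P[:,0]<.47)&(P[:,1]>-.24)&(P[:,1]<0)
    g=P[b&(P[:,2]>.128)&(P[:,2]<.155)]
    l=(g[:,:2]-o)@Rz*1000
    bx=cv2.boxPoints(cv2.minAreaRect(l.astype(np.float32)));print(len(g),bx.round(0))
for q in (0,.2,.4,.6,.77,.8):
    l=np.array([-9,-33-75*np.cos(.63-q)]);print(q,(o+Rz@l/1000).round(4),(l[1]).round(1),(40+75*np.sin(.63-q)+7).round(1))
E
```

```text
589 [[-226. -132.]
 [-179. -144.]
 [-140.   21.]
 [-187.   32.]]
1273 [[-210.  -56.]
 [-162.  -68.]
 [-140.   19.]
 [-189.   31.]]
0 [ 0.5089 -0.2142] -93.6 91.2
0.2 [ 0.5071 -0.2216] -101.2 78.3
0.4 [ 0.5059 -0.2263] -106.0 64.1
0.6 [ 0.5054 -0.2282] -108.0 49.2
0.77 [ 0.5056 -0.2275] -107.3 36.5
0.8 [ 0.5057 -0.2272] -106.9 34.3
```

{"api": "move_arm", "payload": {
  "series": [
    {"x":1,"y":-3,"z":20,"wx":0,"wy":0,"wz":-0.017,"fingers":-1},
    {"x":0,"y":0,"z":20,"wx":0,"wy":0,"wz":0,"fingers":-1},
    {"x":-2,"y":0,"z":10,"wx":0,"wy":0,"wz":0,"fingers":-1},
    {"x":-3,"y":0,"z":10,"wx":0,"wy":0,"wz":0,"fingers":-1},
    {"x":-2,"y":0,"z":10,"wx":0,"wy":0,"wz":0,"fingers":-1},
    {"x":-2,"y":0,"z":10,"wx":0,"wy":0,"wz":0,"fingers":-1},
    {"x":-1,"y":0,"z":10,"wx":0,"wy":0,"wz":0,"fingers":-1},
    {"x":0,"y":0,"z":5,"wx":0,"wy":0,"wz":0,"fingers":-1},
    {"x":0,"y":0,"z":0,"wx":0,"wy":0,"wz":0,"fingers":-1}
  ],
  "grip_force": 20
}}

```text
time_s: 2.92
position: [0.5069, -0.2322, 0.0419]
tcp_rot: [0.005, 0.789, 0.614, -0.001]
contact_force: [-1.2, -5.0, 6.8]
opening: 0.003
grasp_force: 3.5
```

{"api": "move_arm", "payload": {
  "series": [
    {"x":2,"y":0,"z":4,"wx":0,"wy":0,"wz":0,"fingers":-1},
    {"x":0,"y":0,"z":3,"wx":0,"wy":0,"wz":0,"fingers":-1},
    {"x":0,"y":0,"z":2,"wx":0,"wy":0,"wz":0,"fingers":-1},
    {"x":0,"y":0,"z":0,"wx":0,"wy":0,"wz":0,"fingers":-1}
  ],
  "grip_force": 20
}}

```text
time_s: 3.42
position: [0.5081, -0.2306, 0.036]
tcp_rot: [0.006, 0.789, 0.614, -0.001]
contact_force: [-5.9, -3.7, 17.3]
opening: 0.005
grasp_force: 8.8
```

```bash
python3 - <<'E'
from h import *
o=np.array([.5403,-.1256]);th=np.radians(-14.); Rz=np.array([[np.cos(th),-np.sin(th)],[np.sin(th),np.cos(th)]])
for n in('top','side'):
    c=snap(n);P=cloud(c).reshape(-1,3);l=(P[:,:2]-o)@Rz*1000
    b=(abs(l[:,0])<25)&(abs(l[:,1])<35)&(P[:,2]>.11)&(P[:,2]<.17)
    print(n,b.sum(),np.percentile(P[b][:,2],[5,50,95]).round(4) if b.sum() else 0, l[b].mean(0) if b.sum() else 0)
E
```

```text
top 75 [0.1126 0.1379 0.1509] [-8.84532507  1.66928008]
side 0 0 0
```

{"api": "move_arm", "payload": {
  "series": [
    {"x":0,"y":0,"z":-5,"wx":0,"wy":0,"wz":0,"fingers":-1},
    {"x":0,"y":0,"z":-5,"wx":0,"wy":0,"wz":0,"fingers":-1},
    {"x":0,"y":0,"z":-6,"wx":0,"wy":0,"wz":0,"fingers":-1},
    {"x":0,"y":0,"z":-6,"wx":0,"wy":0,"wz":0,"fingers":-1},
    {"x":0,"y":0,"z":-6,"wx":0,"wy":0,"wz":0,"fingers":-1},
    {"x":1,"y":0,"z":-6,"wx":0,"wy":0,"wz":0,"fingers":-1},
    {"x":2,"y":0,"z":-6,"wx":0,"wy":0,"wz":0,"fingers":-1},
    {"x":2,"y":0,"z":-5,"wx":0,"wy":0,"wz":0,"fingers":-1},
    {"x":2,"y":0,"z":-5,"wx":0,"wy":0,"wz":0,"fingers":-1},
    {"x":2,"y":0,"z":-5,"wx":0,"wy":0,"wz":0,"fingers":-1},
    {"x":2,"y":0,"z":-3,"wx":0,"wy":0,"wz":0,"fingers":-1},
    {"x":0,"y":0,"z":0,"wx":0,"wy":0,"wz":0,"fingers":-1}
  ],
  "grip_force": 20
}}

```text
time_s: 5.03
position: [0.5095, -0.2144, 0.0876]
tcp_rot: [0.0, 0.788, 0.616, -0.0]
contact_force: [2.8, -0.6, 4.1]
opening: 0.005
grasp_force: 2.4
```

{"api": "move_arm", "payload": {
  "series": [
    {"x":0,"y":0,"z":-2,"wx":0,"wy":0,"wz":0,"fingers":-1},
    {"x":0,"y":0,"z":-2,"wx":0,"wy":0,"wz":0,"fingers":-1},
    {"x":0,"y":0,"z":-2,"wx":0,"wy":0,"wz":0,"fingers":-1},
    {"x":0,"y":0,"z":-2,"wx":0,"wy":0,"wz":0,"fingers":-1},
    {"x":0,"y":0,"z":0,"wx":0,"wy":0,"wz":0,"fingers":-1},
    {"x":0,"y":0,"z":0,"wx":0,"wy":0,"wz":0,"fingers":-1}
  ],
  "grip_force": 20
}}

```text
time_s: 5.78
position: [0.509, -0.2145, 0.095]
tcp_rot: [-0.0, 0.788, 0.615, -0.0]
contact_force: [0.4, 0.3, 0.1]
opening: 0.003
grasp_force: 0.0
```

{"api": "move_arm", "payload": {
  "series": [
    {"x":-5,"y":0,"z":-60,"wx":0,"wy":0,"wz":0,"fingers":0},
    {"x":0,"y":0,"z":-60,"wx":0,"wy":0,"wz":0,"fingers":0.5}
  ],
  "grip_force": 20
}}

```text
time_s: 6.02
position: [0.5073, -0.2192, 0.2154]
tcp_rot: [-0.001, 0.788, 0.615, -0.001]
contact_force: [1.4, -0.6, 0.2]
opening: 0.184
grasp_force: 0.0
```

```bash
python3 - <<'E'
from h import *
plan((.4875,.193,.205),166,11)
E
```

```text
pos [ 0.5073 -0.2192  0.2154] yaw 75.93 tilt [-0.0031  0.0013 -1.    ]
{"x":35.9,"y":-10.9,"z":0.9,"wz":-0.143}
{"x":37.1,"y":-5.6,"z":0.9,"wz":-0.143}
{"x":37.5,"y":-0.3,"z":0.9,"wz":-0.143}
{"x":37.2,"y":5.1,"z":0.9,"wz":-0.143}
{"x":36.1,"y":10.3,"z":0.9,"wz":-0.143}
{"x":34.2,"y":15.3,"z":0.9,"wz":-0.143}
{"x":31.7,"y":20.1,"z":0.9,"wz":-0.143}
{"x":28.5,"y":24.4,"z":0.9,"wz":-0.143}
{"x":24.8,"y":28.2,"z":0.9,"wz":-0.143}
{"x":20.5,"y":31.4,"z":0.9,"wz":-0.143}
{"x":15.8,"y":34.0,"z":0.9,"wz":-0.143}
```

{"api": "move_arm", "payload": {
  "series": [
    {"x":36,"y":-11,"z":1,"wx":0,"wy":0,"wz":-0.143,"fingers":0.5},
    {"x":37,"y":-6,"z":1,"wx":0,"wy":0,"wz":-0.143,"fingers":0.5},
    {"x":37,"y":0,"z":1,"wx":0,"wy":0,"wz":-0.143,"fingers":0.5},
    {"x":37,"y":5,"z":1,"wx":0,"wy":0,"wz":-0.143,"fingers":0.5},
    {"x":36,"y":10,"z":1,"wx":0,"wy":0,"wz":-0.143,"fingers":0.5},
    {"x":34,"y":15,"z":1,"wx":0,"wy":0,"wz":-0.143,"fingers":0.5},
    {"x":32,"y":20,"z":1,"wx":0,"wy":0,"wz":-0.143,"fingers":0.5},
    {"x":28,"y":24,"z":1,"wx":0,"wy":0,"wz":-0.143,"fingers":0.5},
    {"x":25,"y":28,"z":1,"wx":0,"wy":0,"wz":-0.143,"fingers":0.5},
    {"x":20,"y":31,"z":1,"wx":0,"wy":0,"wz":-0.143,"fingers":0.5},
    {"x":16,"y":34,"z":1,"wx":0,"wy":0,"wz":-0.143,"fingers":0.5},
    {"x":0,"y":0,"z":0,"wx":0,"wy":0,"wz":0,"fingers":0.5}
  ],
  "grip_force": 20
}}

```text
time_s: 7.52
position: [0.4864, 0.1925, 0.204]
tcp_rot: [-0.0, 0.119, 0.993, -0.0]
contact_force: [0.8, -0.2, 0.1]
opening: 0.746
grasp_force: 0.0
```

```bash
python3 - <<'E'
from h import *
plan((.4875,.193,.205),166,1); print(observe()['opening'])
w=snap('wrist','w.pkl'); save(w,'w.png',s=1.5)
P=cloud(w);h=cv2.cvtColor(w['pixels'],cv2.COLOR_RGB2HSV)
for nm,h0 in(('blue',112),('org',13)):
    m=((abs(h[...,0].astype(int)-h0)<14)&(h[...,1]>120)&(h[...,2]>40)).astype(np.uint8)
    k,l,st,ce=cv2.connectedComponentsWithStats(m)
    for i in range(1,k):
        if st[i,4]>40: Q=P[l==i];print(nm,st[i],ce[i].round(),Q.mean(0).round(4),np.percentile(Q,95,axis=0).round(4),np.percentile(Q,5,axis=0).round(4))
o=np.array([.5403,-.1256]);th=np.radians(-14.); Rz=np.array([[np.cos(th),-np.sin(th)],[np.sin(th),np.cos(th)]])
for n in('top','side'):
    c=snap(n,n+'2.pkl');Q=cloud(c).reshape(-1,3);l=(Q[:,:2]-o)@Rz*1000
    b=(abs(l[:,0])<25)&(abs(l[:,1])<35)&(Q[:,2]>.115)&(Q[:,2]<.17)
    print(n,b.sum(),np.percentile(Q[b][:,2],[5,50,95]).round(4), l[b].mean(0),np.percentile(l[b],[3,97],axis=0)) if b.sum() else print(n,0)
E
```

```text
pos [0.4864 0.1925 0.204 ] yaw 166.28 tilt [-1.e-03 -2.e-04 -1.e+00]
{"x":-0.9,"y":0.7,"z":-1.0,"wz":0.005}
0.7463025690957684
blue [233 158  18  78 360] [243. 195.] [0.5089 0.1744 0.0235] [0.5501 0.1787 0.025 ] [0.4667 0.1654 0.0139]
blue [255 159  20  77 371] [262. 196.] [0.5164 0.1972 0.0233] [0.5561 0.2172 0.0252] [0.4788 0.1839 0.0207]
blue [367 182  26  18 216] [380. 190.] [0.5447 0.3405 0.0184] [0.5494 0.352  0.0251] [0.54   0.3287 0.0077]
blue [374 214  26   8 164] [387. 218.] [0.5825 0.3445 0.0187] [0.5862 0.3557 0.0249] [0.5795 0.3332 0.0079]
org [ 415    0   97  189 6387] [471.  98.] [0.4611 0.4487 0.0293] [0.5529 0.4845 0.0309] [0.362  0.4098 0.0219]
org [317 216  13  14 102] [323. 223.] [0.5675 0.2636 0.0261] [0.5775 0.2718 0.0244] [0.5621 0.2589 0.0098]
org [246 224  12  14 138] [252. 231.] [0.5584 0.1737 0.0207] [0.5654 0.1794 0.0237] [0.5554 0.1676 0.0031]
org [ 61 242  13  23 192] [ 67. 252.] [ 0.5176 -0.0383  0.0598] [ 0.5357 -0.0298  0.0643] [ 0.5061 -0.0873  0.0068]
org [100 301  29  64 864] [111. 333.] [0.453  0.1639 0.3182] [0.4607 0.1651 0.3226] [0.448  0.1619 0.3097]
org [378 301  29  64 859] [394. 333.] [0.4699 0.2339 0.3185] [0.4778 0.2357 0.3227] [0.4651 0.2319 0.3105]
org [ 150  349  104   35 2508] [205. 369.] [0.7457 0.0574 0.0319] [0.749  0.1166 0.0573] [ 0.7429 -0.0128  0.0066]
org [397 379  99   5 453] [445. 381.] [0.4794 0.2417 0.326 ] [0.4827 0.2522 0.3266] [0.4771 0.2316 0.3246]
top 68 [0.1193 0.14   0.1507] [-8.81943903  1.69674573] [[ -9.68360171 -25.03133065]
 [ -7.23683541  27.11973156]]
side 94 [0.1163 0.1397 0.1512] [-9.00375364 -5.33729625] [[-10.61013126 -28.25202288]
 [ -8.20033446  23.9754375 ]]
```

View pics/w.png

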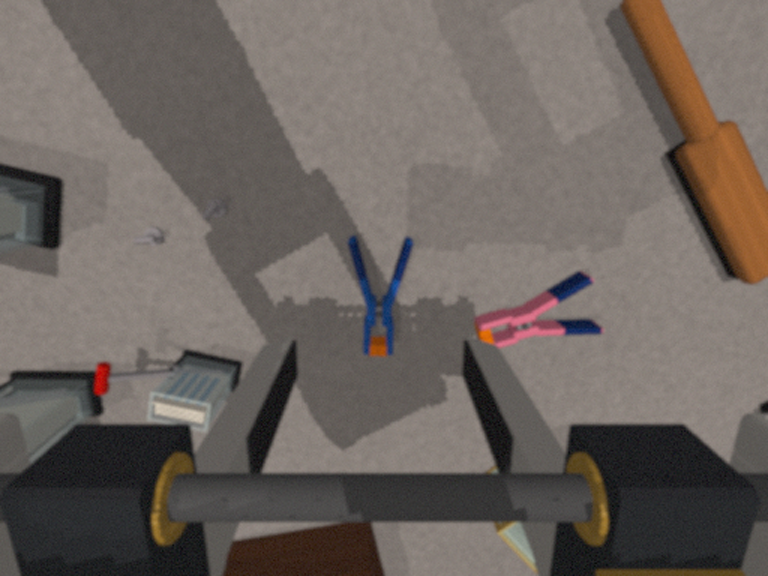

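The blue clamp (380,300 in the 1.5x wrist picture) lies centred and aligned between the open fingers. The card is up at 151 mm with its mid-plane at x = -9 mm. Going down.

{"api": "move_arm", "payload": {
  "series": [
    {"x":0,"y":0,"z":50,"wx":0,"wy":0,"wz":0,"fingers":0.5},
    {"x":0,"y":0,"z":50,"wx":0,"wy":0,"wz":0,"fingers":0.5},
    {"x":0,"y":0,"z":50,"wx":0,"wy":0,"wz":0,"fingers":0.5},
    {"x":0,"y":0,"z":30,"wx":0,"wy":0,"wz":0,"fingers":0.5},
    {"x":0,"y":0,"z":18,"wx":0,"wy":0,"wz":0,"fingers":0.5},
    {"x":0,"y":0,"z":0,"wx":0,"wy":0,"wz":0,"fingers":0.5}
  ],
  "grip_force": 20
}}

```text
time_s: 8.43
position: [0.4865, 0.1898, 0.0056]
tcp_rot: [-0.001, 0.122, 0.993, -0.001]
contact_force: [0.1, -0.1, 1.6]
opening: 0.752
grasp_force: 0.0
```

{"api": "move_arm", "payload": {
  "series": [
    {"x":0,"y":2,"z":0,"wx":0,"wy":0,"wz":0,"fingers":0},
    {"x":0,"y":0,"z":0,"wx":0,"wy":0,"wz":0,"fingers":-0.3},
    {"x":0,"y":0,"z":0,"wx":0,"wy":0,"wz":0,"fingers":-0.6},
    {"x":0,"y":0,"z":0,"wx":0,"wy":0,"wz":0,"fingers":-1},
    {"x":0,"y":0,"z":0,"wx":0,"wy":0,"wz":0,"fingers":-1},
    {"x":0,"y":0,"z":0,"wx":0,"wy":0,"wz":0,"fingers":-1},
    {"x":0,"y":0,"z":0,"wx":0,"wy":0,"wz":0,"fingers":-1}
  ],
  "grip_force": 22
}}

```text
time_s: 9.3
position: [0.4883, 0.1925, 0.0078]
tcp_rot: [0.001, 0.121, 0.993, -0.0]
contact_force: [-1.2, 0.1, 7.2]
opening: 0.181
grasp_force: 21.5
```

{"api": "move_arm", "payload": {
  "series": [
    {"x":0,"y":0,"z":-10,"wx":0,"wy":0,"wz":0,"fingers":-1},
    {"x":0,"y":0,"z":-30,"wx":0,"wy":0,"wz":0,"fingers":-1},
    {"x":0,"y":0,"z":-40,"wx":0,"wy":0,"wz":0,"fingers":-1},
    {"x":0,"y":0,"z":-40,"wx":0,"wy":0,"wz":0,"fingers":-1},
    {"x":0,"y":0,"z":-40,"wx":0,"wy":0,"wz":0,"fingers":-1},
    {"x":0,"y":0,"z":0,"wx":0,"wy":0,"wz":0,"fingers":-1}
  ],
  "grip_force": 22
}}

```text
time_s: 10.05
position: [0.4896, 0.1933, 0.1705]
tcp_rot: [0.004, 0.121, 0.993, 0.002]
contact_force: [-0.8, -0.0, -0.4]
opening: 0.183
grasp_force: 21.4
```

```bash
cat >> h.py <<'E'
def pads(c,lo=.03,hi=.25):
    P=cloud(c);h=cv2.cvtColor(c['pixels'],cv2.COLOR_RGB2HSV)
    m=((abs(h[...,0].astype(int)-13)<7)&(h[...,1]>170)&(h[...,2]>90)&(P[...,2]>lo)&(P[...,2]<hi)).astype(np.uint8)
    p=observe()['position']; m&=(np.linalg.norm(P[...,:2]-p[:2],axis=-1)<.12).astype(np.uint8)
    k,l,st,ce=cv2.connectedComponentsWithStats(m); R=toolR()
    for i in range(1,k):
        if st[i,4]>3: Q=P[l==i]; print('pad',st[i],Q.mean(0).round(4),'zr',np.percentile(Q[:,2],[3,97]).round(4),'tool mm',((Q.mean(0)-p)@R*1000).round(1))
E
python3 - <<'E'
from h import *
for n in('wrist','top','side'):
    c=snap(n,n+'3.pkl'); print(n); pads(c)
    if n=='wrist': save(c,'w3.png',(180,130,340,290),4)
print(observe())
E
```

```text
wrist
pad [227 348   9  12  72] [0.5604 0.161  0.1856] zr [0.1844 0.1865] tool mm [-77.9 -13.6 -17.7]
pad [262 348  12  13 108] [0.5669 0.1842 0.1857] zr [0.1842 0.1867] tool mm [-78.6  10.5 -17.7]
top
side
pad [236 141   5  13  35] [0.5624 0.1717 0.1755] zr [0.1634 0.1833] tool mm [-78.6  -1.9 -11.1]
{'time_s': 10.2, 'joints': array([ 2.68260060e-01,  4.16170724e-02,  1.49980770e+00, -8.19689689e-05,
        1.60324637e+00, -1.05974341e+00]), 'qd': array([-0.00160578,  0.01208974,  0.01794658,  0.00067791,  0.00049462,
       -0.00200556]), 'joint_efforts': array([ 1.62745442e-02, -3.31930804e+01, -3.13007033e+01,  9.50485293e-03,
        3.43853573e-02,  4.69663300e-04]), 'position': array([0.48654484, 0.19241396, 0.16459911]), 'tcp_rot': array([-1.40830373e-03,  1.21099588e-01,  9.92639169e-01, -6.22609225e-04]), 'contact_force': array([ 0.02336666,  0.88090981, -1.25403901]), 'wrist_torque': array([ 0.03895172, -0.08521039,  0.03473587]), 'grasp_force': 21.428318917751312, 'opening': 0.18351590311857718}
```

View pics/w3.png

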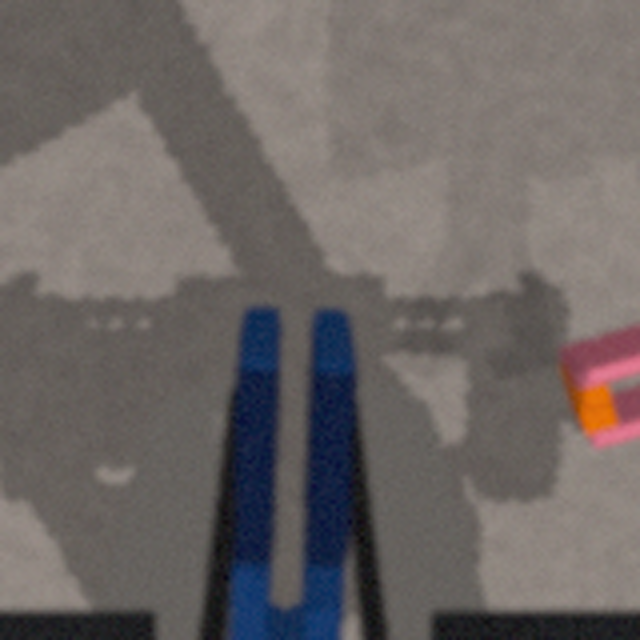

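Clamp held, handles parallel and jaws wide (opening 17 mm); pads sit 78 mm ahead of the TCP and about 6.7 mm above it. Moving to a pre-approach pose beyond the card edge.

```bash
python3 - <<'E'
from h import *
plan((.5775,.0537,.1213),76,11)
E
```

```text
pos [0.4865 0.1924 0.1646] yaw 166.09 tilt [-2.9e-03 -9.0e-04 -1.0e+00]
{"x":-11.1,"y":-10.3,"z":3.9,"wz":0.143}
{"x":-12.4,"y":-8.6,"z":3.9,"wz":0.143}
{"x":-13.5,"y":-6.7,"z":3.9,"wz":0.143}
{"x":-14.3,"y":-4.7,"z":3.9,"wz":0.143}
{"x":-14.8,"y":-2.6,"z":3.9,"wz":0.143}
{"x":-15.1,"y":-0.5,"z":3.9,"wz":0.143}
{"x":-15.0,"y":1.7,"z":3.9,"wz":0.143}
{"x":-14.6,"y":3.8,"z":3.9,"wz":0.143}
{"x":-13.9,"y":5.8,"z":3.9,"wz":0.143}
{"x":-12.9,"y":7.7,"z":3.9,"wz":0.143}
{"x":-11.7,"y":9.5,"z":3.9,"wz":0.143}
```

{"api": "move_arm", "payload": {
  "series": [
    {"x":-11,"y":-10,"z":4,"wx":0,"wy":0,"wz":0.143,"fingers":-1},
    {"x":-12,"y":-9,"z":4,"wx":0,"wy":0,"wz":0.143,"fingers":-1},
    {"x":-14,"y":-7,"z":4,"wx":0,"wy":0,"wz":0.143,"fingers":-1},
    {"x":-14,"y":-5,"z":4,"wx":0,"wy":0,"wz":0.143,"fingers":-1},
    {"x":-15,"y":-3,"z":4,"wx":0,"wy":0,"wz":0.143,"fingers":-1},
    {"x":-15,"y":0,"z":4,"wx":0,"wy":0,"wz":0.143,"fingers":-1},
    {"x":-15,"y":2,"z":4,"wx":0,"wy":0,"wz":0.143,"fingers":-1},
    {"x":-15,"y":4,"z":4,"wx":0,"wy":0,"wz":0.143,"fingers":-1},
    {"x":-14,"y":6,"z":4,"wx":0,"wy":0,"wz":0.143,"fingers":-1},
    {"x":-13,"y":8,"z":4,"wx":0,"wy":0,"wz":0.143,"fingers":-1},
    {"x":-12,"y":9,"z":4,"wx":0,"wy":0,"wz":0.143,"fingers":-1},
    {"x":0,"y":0,"z":0,"wx":0,"wy":0,"wz":0,"fingers":-1}
  ],
  "grip_force": 22
}}

```text
time_s: 11.7
position: [0.5771, 0.0523, 0.1193]
tcp_rot: [-0.002, 0.788, 0.616, -0.002]
contact_force: [0.8, 0.2, -0.3]
opening: 0.182
grasp_force: 21.4
```

```bash
cat >> h.py <<'E'
OO=np.array([.5403,-.1256]);TH=np.radians(-14.); RZ=np.array([[np.cos(TH),-np.sin(TH)],[np.sin(TH),np.cos(TH)]])
def disp(p): return ((np.asarray(p)[...,:2]-OO)@RZ*1000)
def card(c):
    Q=cloud(c).reshape(-1,3);l=disp(Q); h=cv2.cvtColor(c['pixels'],cv2.COLOR_RGB2HSV).reshape(-1,3)
    b=(abs(l[:,0]+9)<6)&(abs(l[:,1])<34)&(Q[:,2]>.115)&(Q[:,2]<.17)&(h[:,1]<90)
    if b.sum(): print('card',b.sum(),'z',np.percentile(Q[b][:,2],97).round(4),'x',l[b][:,0].mean().round(1),np.percentile(l[b],[2,98],axis=0).round(1).tolist())
E
python3 - <<'E'
from h import *
plan((.5557,-.0336,.1213),76,1); print('tcp disp',disp(observe()['position']))
for n in('wrist','top','side'):
    c=snap(n,n+'4.pkl'); print(n); pads(c,.08); card(c)
    P=cloud(c);h=cv2.cvtColor(c['pixels'],cv2.COLOR_RGB2HSV)
    m=(abs(h[...,0].astype(int)-13)<7)&(h[...,1]>170)&(P[...,2]>.1)&(P[...,2]<.16)&(abs(P[...,0]-.54)<.1)&(abs(P[...,1])<.1)
    k,l,st,ce=cv2.connectedComponentsWithStats(m.astype(np.uint8))
    for i in range(1,k):
        if st[i,4]>3: print('pad disp',disp(P[l==i].mean(0)).round(1),np.percentile(P[l==i][:,2],[5,95]).round(4))
    if n!='top': 
        u,v=proj(c,(.54,-.07,.12)); u,v=int(u),int(v); print(u,v)
t=load('wrist4.pkl')['pixels'];s=load('side4.pkl')['pixels']
cv2.imwrite('pics/d.png',cv2.resize(np.hstack([t[180:384,130:400],s[150:354,170:370]])[:,:,::-1],None,fx=1.7,fy=1.7))
E
```

```text
pos [0.5771 0.0523 0.1193] yaw 75.98 tilt [-0.0056 -0.     -1.    ]
{"x":-88.5,"y":-0.0,"z":-2.0,"wz":-0.000}
tcp disp [ -7.27352269 181.49322661]
wrist
pad [228 348   8  12  75] [ 0.5454 -0.0177  0.1341] zr [0.1332 0.1348] tool mm [-76.2 -13.9 -13.9]
pad [262 348  13  13 118] [ 0.5684 -0.0247  0.1338] zr [0.1324 0.1349] tool mm [-77.4  10.1 -13.8]
pad disp [-21.1 105.9] [0.1332 0.1348]
pad disp [  2.9 104.7] [0.1328 0.1347]
243 394
top
pad [314 196   3   4  10] [ 0.5672 -0.0229  0.1303] zr [0.1209 0.1359] tool mm [-76.3   8.3  -9.5]
pad [312 206   4   4   9] [ 0.544  -0.0173  0.1344] zr [0.1323 0.138 ] tool mm [-76.5 -15.5 -13.5]
card 65 z 0.1523 x -8.8 [[-9.6, -24.8], [-7.2, 27.3]]
pad disp [  1.2 107.1] [0.1189 0.1359]
pad disp [-22.7 106.5] [0.1324 0.1387]
side
pad [240 218   5   9  35] [ 0.542  -0.0208  0.1293] zr [0.1163 0.1376] tool mm [-80.6 -16.8  -7.9]
pad [253 219   4   9  31] [ 0.5672 -0.0285  0.1292] zr [0.1159 0.1378] tool mm [-82.    9.5  -7.8]
card 93 z 0.1513 x -9.0 [[-10.6, -28.7], [-8.2, 24.6]]
pad disp [-23.7 102.1] [0.1173 0.1375]
pad disp [  2.6 100.7] [0.1181 0.1376]
244 243
```

View pics/d.png

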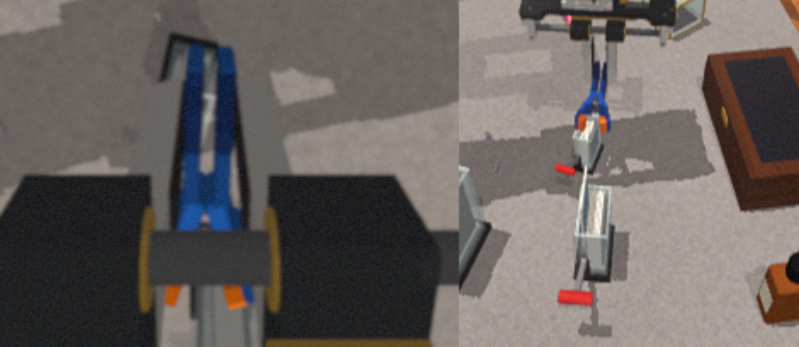

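The open jaws are pointed at the card with its edge between them; the pads sit about 1.7 mm to -x of centre. I'll shift, approach, and check again before the last stretch.

{"api": "move_arm", "payload": {
  "series": [
    {"x":-6,"y":2,"z":-2,"wx":0,"wy":0,"wz":0,"fingers":-1},
    {"x":-12,"y":0,"z":0,"wx":0,"wy":0,"wz":0,"fingers":-1},
    {"x":-12,"y":0,"z":0,"wx":0,"wy":0,"wz":0,"fingers":-1},
    {"x":-12,"y":0,"z":0,"wx":0,"wy":0,"wz":0,"fingers":-1},
    {"x":-12,"y":0,"z":0,"wx":0,"wy":0,"wz":0,"fingers":-1},
    {"x":-6,"y":0,"z":0,"wx":0,"wy":0,"wz":0,"fingers":-1},
    {"x":0,"y":0,"z":0,"wx":0,"wy":0,"wz":0,"fingers":-1},
    {"x":0,"y":0,"z":0,"wx":0,"wy":0,"wz":0,"fingers":-1}
  ],
  "grip_force": 22
}}

```text
time_s: 12.85
position: [0.566, -0.0056, 0.1244]
tcp_rot: [-0.0, 0.788, 0.615, 0.0]
contact_force: [0.1, 0.7, -1.8]
opening: 0.181
grasp_force: 21.4
```

```bash
cat >> h.py <<'E'
def chk(tag):
    o=observe(); print('tcp disp',disp(o['position']).round(1),o['position'][2].round(4),toolR()[:,2].round(4),o['contact_force'].round(1))
    for n in('top','side'):
        c=snap(n,n+tag+'.pkl'); print(n); card(c)
        P=cloud(c);h=cv2.cvtColor(c['pixels'],cv2.COLOR_RGB2HSV)
        m=(abs(h[...,0].astype(int)-13)<7)&(h[...,1]>170)&(P[...,2]>.1)&(P[...,2]<.16)&(abs(P[...,0]-.54)<.1)&(abs(P[...,1]+.05)<.12)
        k,l,st,ce=cv2.connectedComponentsWithStats(m.astype(np.uint8))
        for i in range(1,k):
            if st[i,4]>3: print('pad disp',st[i,4],disp(P[l==i].mean(0)).round(1),np.percentile(P[l==i][:,2],[5,95]).round(4))
E
python3 -c "
from h import *
chk('5')"
```

```text
tcp disp [ -4.1 122.7] 0.1244 [ 0.e+00  2.e-04 -1.e+00] [ 0.1  0.7 -1.8]
top
card 10 z 0.1518 x -8.6 [[-9.2, 20.8], [-7.3, 27.8]]
pad disp 17 [ 4.6 46.8] [0.122  0.1406]
pad disp 11 [-19.3  48. ] [0.1357 0.143 ]
side
card 91 z 0.1518 x -9.0 [[-10.5, -28.2], [-8.2, 24.3]]
pad disp 44 [-20.4  43. ] [0.1207 0.1414]
pad disp 39 [ 5.1 42.2] [0.1216 0.1413]
```

{"api": "move_arm", "payload": {
  "series": [
    {"x":0,"y":-1.3,"z":2,"wx":0,"wy":0,"wz":0,"fingers":-1},
    {"x":-5,"y":0,"z":0,"wx":0,"wy":0,"wz":0,"fingers":-1},
    {"x":-5,"y":0,"z":0,"wx":0,"wy":0,"wz":0,"fingers":-1},
    {"x":-5,"y":0,"z":0,"wx":0,"wy":0,"wz":0,"fingers":-1},
    {"x":-5,"y":0,"z":0,"wx":0,"wy":0,"wz":0,"fingers":-1},
    {"x":-5,"y":0,"z":0,"wx":0,"wy":0,"wz":0,"fingers":-1},
    {"x":-5,"y":0,"z":0,"wx":0,"wy":0,"wz":0,"fingers":-1},
    {"x":0,"y":0,"z":0,"wx":0,"wy":0,"wz":0,"fingers":-1},
    {"x":0,"y":0,"z":0,"wx":0,"wy":0,"wz":0,"fingers":-1},
    {"x":0,"y":0,"z":0,"wx":0,"wy":0,"wz":0,"fingers":-1}
  ],
  "grip_force": 22
}}

```text
time_s: 14.2
position: [0.5574, -0.0344, 0.1224]
tcp_rot: [0.0, 0.788, 0.615, -0.0]
contact_force: [-0.6, 0.2, -0.4]
opening: 0.179
grasp_force: 21.4
```

```bash
python3 -c "
from h import *
chk('6')
c=load('side6.pkl'); u,v=map(int,proj(c,(.535,-.1,.125))); u2,v2=max(u-50,0),v-45
a=c['pixels'][v2:v2+120,u2:u2+110]
d=load('top6.pkl'); u,v=map(int,proj(d,(.535,-.1,.125))); b=d['pixels'][v-60:v+60,u-55:u+55]
cv2.imwrite('pics/f.png',cv2.resize(np.hstack([a,b])[:,:,::-1],None,fx=3.5,fy=3.5,interpolation=cv2.INTER_CUBIC))
# lever bar
P=cloud(c);h=cv2.cvtColor(c['pixels'],cv2.COLOR_RGB2HSV);m=((h[...,0]<6)|(h[...,0]>174))&(h[...,1]>200)&(abs(P[...,0]-.508)<.04)&(abs(P[...,1]+.215)<.03);print('bar',P[m].mean(0),np.percentile(P[m][:,2],95))
"
```

```text
tcp disp [-5.4 92.6] 0.1224 [-0. -0. -1.] [-0.6  0.2 -0.4]
top
card 57 z 0.152 x -8.9 [[-9.8, -17.8], [-7.1, 27.2]]
pad disp 17 [ 4.1 17.2] [0.128 0.139]
pad disp 11 [-20.5  17.4] [0.1353 0.1397]
side
card 90 z 0.1511 x -9.0 [[-10.6, -28.2], [-8.1, 24.9]]
pad disp 44 [-21.4  13.3] [0.1195 0.1394]
pad disp 38 [ 3.9 12. ] [0.1214 0.139 ]
bar [ 0.50681898 -0.21719882  0.09064013] 0.09298122520430953
```

View pics/f.png

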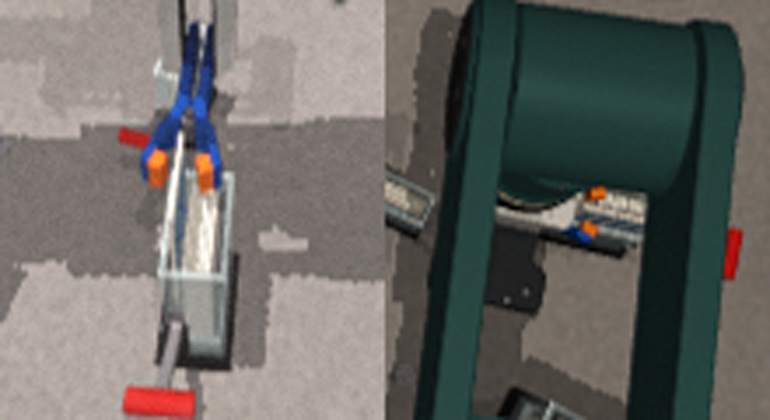

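The card's edge stands between the two orange pads (157,168) and (207,170) in the left crop. It is centred within 1 mm, about 11 mm deep, touches nothing, and the lever is at rest. Handing in.

```bash
python3 -c "
from h import *
print(r.close_job())"
```

```text
the job is handed in; nothing more can be done
None
```

The job is handed in, but no verdict came back: by the last camera check the card is up, the lever is at rest, and the blue clamp is held squeezed open around the card's bare edge without touching it.

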